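# Run the stud carriage home on its desk slide and lock it with the cam lever

### The job

Two aluminium camera slides lie on the desk. On the one whose carriage has the upright round stud, slide the carriage fully home against the raised end stop with its cam lever still up, then flip that lever down flat to lock the carriage there. Leave the other slide, the one with the flat round plate, as it is.

Things in the scene. Friction and masses are not known exactly. Their poses are not given: they have to be found in the camera images.
- stud_mid (a point): Middle of the upright steel stud, 16 mm across, 62 mm above the desk; bare from 43 to 86 mm. It stands on a dark carriage 60 (x) by 70 (y) mm, top 37 mm up, on a fixed aluminium bed 100 by 280 mm. Axes: z up; +y along the slide to the end stop (block across the bed's end, 36 mm high); -x to the side that bears the cam lever, whose pivot is 36 mm towards -x and 34 mm below this point.
- stud_carriage (a joint): Slide position of the stud's carriage in m: 0 = fully home against the end stop, growing as it stands away from it (towards -y of point stud_mid), at most 0.15. With the lever up it slides against about 2.5 N of friction; with the lever flat the cam clamps it to the bed.
- stud_lever (a joint): Angle in rad of that carriage's cam lever, a black paddle 20 mm wide, 8 mm thick, tip 70 mm from its pivot (pivot axis along y of stud_mid). 0 = locked: flat, level, pointing to -x of stud_mid, top face 32 mm above the desk; 1.25 = fully up, 18 degrees short of vertical. Stays where left. Push its face on the stud's side outwards, then down; pressed on its tip when steep it jams.
- plate_lever_tip (a point): Tip of the cam lever of the other slide: same bed, carriage and lever, but a flat round 60 mm plate with a rubber top instead of the stud. Leave its carriage and lever as they are.

How it is judged:
On the way, in this order (a step that is already met when the one before it is completed fails the run):
1. the stud carriage is home against the end stop with its lever still up (value of joint stud_carriage below 0.01 m and value of joint stud_lever above 0.5 rad), for 0.2 s.
2. its cam lever is flipped down flat with the carriage home (value of joint stud_carriage below 0.01 m and value of joint stud_lever below 0.17 rad), for 0.2 s.
At the end, for the whole second after the job is handed in: The stud carriage is within 10 mm of fully home against its end stop, its cam lever lies flat (within 0.17 rad, about 10 degrees), and the other slide's lever tip is within 12 mm of where it started (all of step 2 and distance of plate_lever_tip from where it was at the start of the episode below 0.012 m); the robot touches nothing.
It fails at once if the other slide's carriage or lever is moved (its lever tip shifts by more than 12 mm) (distance of plate_lever_tip from where it was at the start of the episode above 0.012 m).
It also fails if it takes over 45 s, if anything falls off the work surface, if the arm or the gripper's body presses on something with over 40 N, if the wrist force passes 120 N, or if a joint passes its speed limit or range.

### The arm

A 6-joint arm with a two-finger parallel gripper is mounted at the origin on the work surface. World frame = base frame: x ahead of the robot, y to its left, z up, the work surface at z = 0. Lengths are in m, angles in rad, forces in N, time in s.
With the tool pointing down it reaches from about 0.35 to 0.775 m from the base axis. Payload 5.5 kg.
Tool frame: the origin (TCP) lies at the very end of the fingers, on their centre line; the grasp point (between the pads) lies 19 mm behind it; z points along the fingers, y is the line along which they close (so a half turn about z gives the same grasp; the last joint's range is limited). The gripper opens to 85 mm and grips with 20 to 120 N. Pads are 22 mm wide; open, the fingers measure 114 mm over their backs; the gripper's body (76 mm by 85 mm) begins 54 mm behind the grasp point. The pads swing forward as they close: fully open they stand 13 mm farther back than shut.
Start: joints at [-1.467, 0.313, 0.046, 1.304, 0, 1.431], TCP at [0.139, -0.558, 0.231] pointing down, gripper open.
Joint ranges: [-2.76, 2.76], [-0.86, 1.69], [-1.03, 1.26], [-2.2, 2.34], [-1.47, 1.5], [-3.14, 3.14]. Speed limits (rad/s): [2.57, 2.57, 3.14, 3.14, 3.14, 3.14].

### API

Orientations are given as a unit quaternion [w, x, y, z].
In Python, from workcell import env, cams, ticket, spotter gives the robot as it stands.
- The arm moves only by the tool jog_arm, never from a script. Its argument "increments" is a list that holds one entry, the list of rows, each a list of 7 numbers: the shift along the tool's x, y, z in units of 0.25 m (1.0 is 0.25 m), then the turn, a rotation vector about the tool's x, y, z in units of 180 degrees (1.0 is 180 degrees), then the closure in counts, from 0 (fully open) to 255 (shut). A call has 1 to 20 rows; each row shifts and turns the commanded pose from where the row before left it, along the tool's axes as they then stand; what a row does not reach is not made up. A row lasts 1/10 s, in which the tool goes at most 50 mm and 8.59 degrees, less where a joint would pass 70% of its speed; a pose out of reach is approached as far as the arm can. A call with a number of a shift or a turn outside -1 to 1 is refused whole. A call with a gripper value outside its range is refused whole. The fingers move at their own pace and stop on an object; "force" is the grip in N (left out, the last holds). Time passes only in rows, so rows that do not move let the fingers close. It gives the time, the measured TCP pose, the force, the opening and the grip force at its end, in the units of the state.
- env.get_state(): the state, without advancing time (a new reading comes with each control period).
- cams.read_camera(name): name is "scene" or "top" or "wrist"; returns a dict with "pixels" (480x640x3 uint8, red, green, blue), "fx", "fy", "cx", "cy" (pixels), "xyz" and "attitude" of the camera in the world; the wrist camera has in their place "mount" (4x4, takes a point from camera to tool coordinates, whose origin is the TCP and whose axes are the flange's). Camera axes: x right, y down, z forward; pixel columns grow to the right and rows downward; lengths in m; the calibration is good to about 2 mm. A picture is of the moment at which its call begins: read the wrist's pose just before it. There is no depth.
- ticket.hand_in(): hands the job in; it is judged then, once.
Trained networks look in the newest picture that a camera, given by its name, has taken for a name from the list of things; names that differ only in an ending like _2 or _b are one class to them, and where a whole thing is asked for, a point or a joint stands for the part that bears it (a point fixed in the world has none). Each returns a list of dicts, best first, with "conf" (0 to 1); they miss things now and then, are a little off and sometimes report something else, mostly with a low value. They report only what shows in the picture. A call takes as long as a camera call.
- spotter.find_in(target, camera): "uv" ([column, row] in pixels, amid what is visible of it).
- spotter.cut_out(target, camera): "region" (480x640 bool, what is visible of it) and "uv" ([column, row] in pixels, amid what is visible of it).
- spotter.landmark_of(target, camera): "uv" ([column, row] in pixels: a listed point, or the origin of a listed thing).
The state is a dict: "clock": time; "joint_pos": joint angles; "qvel": joint speeds; "tau": joint torques, N m; "tcp_pos": TCP position; "orientation": TCP orientation; "wrist_force": force on the tool from outside, world axes, zero at the start; "ft_torque": the same for the moment, N m; "finger_gap": finger opening in m; "grip_force": force on a finger pad.
Only numpy, scipy, OpenCV 4.12 (cv2) and the standard library are available. Lean on these libraries where they do the work, as an engineer would, in place of code of your own. Each camera call takes 0.05 s, during which the arm holds its last target. There are 200 camera calls.

## Working session

There is one attempt and no reset: what is moved stays moved. The work goes in short steps, Python scripts to look and compute and a tool call to move; the robot and the scene stay as the last step left them, time stands still between calls to the robot, and variables do not carry over. Pictures are saved under pics/ and viewed, at most 10 in all, crops included, and the job is handed in when it is done.

Besides the shell and the picture viewer there is one more tool, called after "Request:" by a JSON object that holds its "fn" and its "kwargs". jog_arm: Moves the arm, as the interface text tells. Shifts and turns lie within -1 to 1; 1 stands for 0.25 m of shift or 180 degrees of turn. Its arguments: {"type":"object","properties":{"increments":{"type":"array"},"force":{"type":"number"}},"required":["increments"]}

```bash
mkdir -p pics; python3 - <<'E'
from workcell import env,cams,spotter
import cv2,numpy as np
s=env.get_state();print({k:np.round(v,3) for k,v in s.items()})
for n in ["scene","top"]:
    c=cams.read_camera(n);cv2.imwrite(f"pics/{n}0.png",c["pixels"][:,:,::-1])
    print(n,c["fx"],c["fy"],c["cx"],c["cy"],c["xyz"],c["attitude"])
    for t in ["stud_mid","plate_lever_tip"]:
        print(t,spotter.landmark_of(t,n))
    for t in ["stud_lever","stud_carriage"]:
        print(t,spotter.find_in(t,n))
E
```

```text
{'clock': np.float64(0.0), 'joint_pos': array([-1.467,  0.314,  0.045,  1.304,  0.   ,  1.431]), 'qvel': array([ 0.   ,  0.001, -0.   , -0.002,  0.   ,  0.   ]), 'tau': array([-0.0000e+00, -4.8062e+01,  2.9854e+01,  1.9000e-02, -0.0000e+00,
       -0.0000e+00]), 'tcp_pos': array([ 0.139, -0.558,  0.23 ]), 'orientation': array([-0.001,  0.993,  0.122,  0.   ]), 'wrist_force': array([-0.352, -0.301,  0.116]), 'ft_torque': array([-0.013,  0.006,  0.009]), 'grip_force': np.float64(0.0), 'finger_gap': np.float64(0.085)}
scene 582.8546677200517 582.8546677200517 316.23364705072817 248.17948885801928 [1.03472815 0.00813175 0.71702928] [-0.26476999  0.70321831  0.6175662  -0.2323636 ]
stud_mid [{'uv': [76.7, 331.8], 'conf': 0.76}]
plate_lever_tip [{'uv': [424.9, 244.2], 'conf': 0.68}]
stud_lever [{'uv': [70.2, 302.1], 'conf': 0.76}]
stud_carriage [{'uv': [74.4, 336.5], 'conf': 0.9}]
top 439.8790993251329 439.8790993251329 317.07472327506355 238.72261813011662 [0.44003425 0.06931862 0.75079951] [-0.03032172  0.71465004 -0.69808606  0.03212127]
stud_mid [{'uv': [516.9, 199.2], 'conf': 0.65}]
plate_lever_tip [{'uv': [204.7, 241.8], 'conf': 0.96}]
stud_lever [{'uv': [527.3, 233.8], 'conf': 0.57}]
stud_carriage [{'uv': [513.3, 209.3], 'conf': 0.57}]
```

View pics/scene0.png

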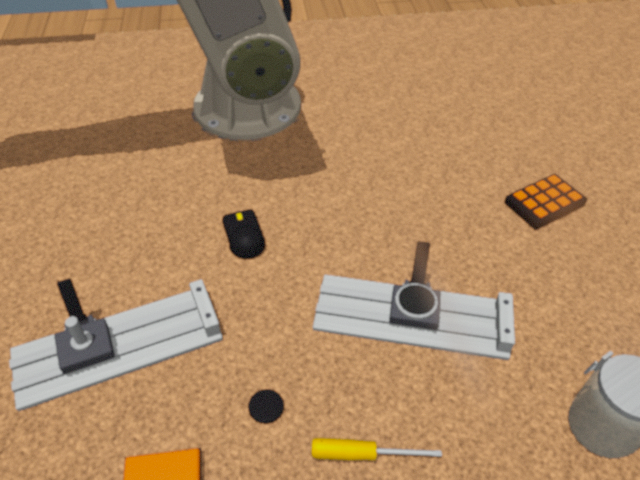

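View pics/top0.png

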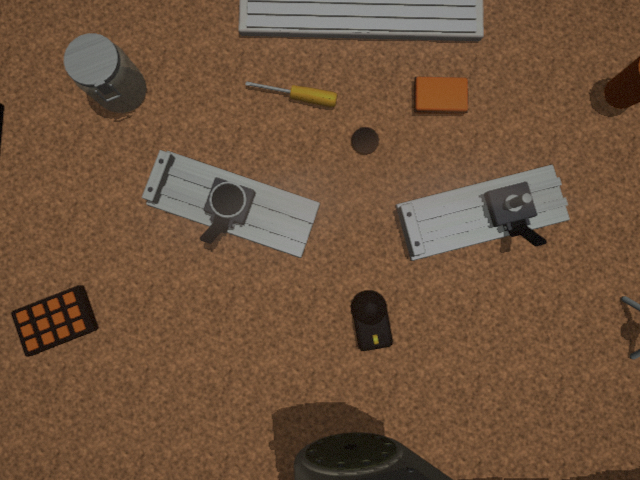

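The scene view shows the stud slide at left, with the stud at (76,332), its lever up at (70,302) and the end stop at (205,310). The plate slide is at right. The top view agrees: stud at about (520,200), end stop at (411,230), and the lever on the robot's side.

```bash
cat > h.py <<'E'
import numpy as np,cv2
from scipy.spatial.transform import Rotation as R
def rot(q): return R.from_quat([q[1],q[2],q[3],q[0]]).as_matrix()
def ray(c,uv):
    d=np.array([(uv[0]-c["cx"])/c["fx"],(uv[1]-c["cy"])/c["fy"],1.])
    return np.array(c["xyz"]),rot(c["attitude"])@d
def atz(c,uv,z):
    o,d=ray(c,uv);return o+d*(z-o[2])/d[2]
E
python3 - <<'E'
from h import *
from workcell import env,cams
t=cams.read_camera("top");s=cams.read_camera("scene")
print("stud top",atz(t,[516.9,199.2],.062),"scene",atz(s,[76.7,331.8],.062))
print("plate tip",[atz(t,[204.7,241.8],.08),atz(s,[424.9,244.2],.08)])
for c,ps in((t,[(397,207),(555,166),(568,218),(415,258)]),(s,[(220,343),(20,402),(10,348)])):
    print([atz(c,p,.015).round(3) for p in ps])
# bed edge fit in top via threshold
hsv=cv2.cvtColor(t["pixels"],cv2.COLOR_RGB2HSV)
m=((hsv[...,1]<60)&(hsv[...,2]>90)).astype(np.uint8);m[:, :380]=0;m[:150]=0;m[280:]=0;m[:,590:]=0
r=cv2.minAreaRect(cv2.findNonZero(cv2.morphologyEx(m,cv2.MORPH_OPEN,np.ones((3,3)))));b=cv2.boxPoints(r)
print(r);print([atz(t,p,.018).round(3) for p in b])
E
```

```text
stud top [ 0.57150233 -0.24734042  0.062     ] scene [ 0.57045339 -0.25191199  0.062     ]
plate tip [array([0.49068512, 0.2399211 , 0.08      ]), array([0.49355098, 0.23908548, 0.08      ])]
[array([ 0.562, -0.066,  0.015]), array([ 0.639, -0.335,  0.015]), array([ 0.55 , -0.355,  0.015]), array([ 0.477, -0.096,  0.015])]
[array([ 0.582, -0.069,  0.015]), array([ 0.638, -0.329,  0.015]), array([ 0.553, -0.359,  0.015])]
((483.88983154296875, 211.26864624023438), (58.76618194580078, 165.53634643554688), 75.42578887939453)
[array([ 0.567, -0.064,  0.018]), array([ 0.646, -0.336,  0.018]), array([ 0.549, -0.359,  0.018]), array([ 0.472, -0.089,  0.018])]
```

Request:
{"fn": "jog_arm", "kwargs": {"increments": [[[0.124,-0.049,0,0,0,-0.011,0],[0.124,-0.049,0,0,0,0,0],[0.124,-0.049,0,0,0,0,0],[0.124,-0.049,0,0,0,0,0],[0.124,-0.049,0,0,0,0,0],[0.124,-0.049,0,0,0,0,0],[0.124,-0.049,0,0,0,0,0],[0.124,-0.049,0,0,0,0,0],[0.124,-0.049,0,0,0,0,0],[0.124,-0.049,0,0,0,0,0],[0.124,-0.049,0,0,0,0,0],[0.124,-0.049,0,0,0,0,0],[0.124,-0.049,0,0,0,0,0],[0.124,-0.049,0,0,0,0,0],[0.124,-0.049,0,0,0,0,0],[0.124,-0.049,0,0,0,0,0],[0,0,0,0,0,0,0],[0,0,0,0,0,0,0]]]}}

```text
clock: 2.4
tcp_pos: [0.5628, -0.2336, 0.231]
orientation: [-0.0, 0.99, 0.14, -0.0]
wrist_force: [-1.0, -0.2, 0.0]
finger_gap: 0.0855
grip_force: 0.0
```

```bash
cat >> h.py <<'E'
YA=np.deg2rad(16)
def look(name,z=.062):
    from workcell import env,cams,spotter
    s=env.get_state();c=cams.read_camera("wrist");cv2.imwrite(f"pics/{name}.png",c["pixels"][:,:,::-1])
    Rt=rot(s["orientation"]);M=np.array(c["mount"])
    c["W"]=(s,Rt,M)
    def f(uv,z):
        d=Rt@M[:3,:3]@np.array([(uv[0]-c["cx"])/c["fx"],(uv[1]-c["cy"])/c["fy"],1.])
        o=s["tcp_pos"]+Rt@M[:3,3];return o+d*(z-o[2])/d[2]
    return s,c,f
E
python3 - <<'E'
from h import *
from workcell import spotter
s,c,f=look("w1");print(s["tcp_pos"],s["orientation"],c["mount"])
R_=rot(s["orientation"])
for r in spotter.landmark_of("stud_mid","wrist"):
    p=f(r["uv"],.062);print(r,p,"tool shift",R_.T@(p-s["tcp_pos"]))
print(spotter.find_in("stud_lever","wrist"))
E
```

```text
[ 0.56278445 -0.23361043  0.23097144] [-5.69228104e-06  9.90210787e-01  1.39579654e-01 -3.42468044e-04] [[ 5.87745234e-04 -9.46765870e-01 -3.21922417e-01  8.21233287e-02]
 [ 9.99999546e-01  7.98073695e-04 -5.21380182e-04 -8.93725243e-05]
 [ 7.50542774e-04 -3.21921965e-01  9.46765908e-01 -1.42655846e-01]
 [ 0.00000000e+00  0.00000000e+00  0.00000000e+00  1.00000000e+00]]
[{'uv': [338.7, 268.9], 'conf': 0.94}]
```

View pics/w1.png

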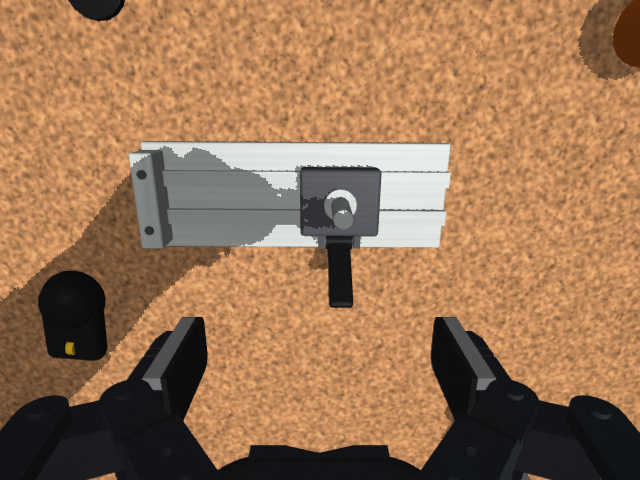

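Wrist view: the bed is level in the image. The stud runs from its base at (340,203) to its top at (343,218), so its middle is about (342,212). The lever is upright at (341,270) and the end stop's inner face is at column 165.

```bash
python3 - <<'E'
from h import *
s,c,f=look("w2");R_=rot(s["orientation"])
for n,uv,z in(("mid",(342,212),.062),("top",(343,219),.086),("carrL",(301,200),.037),("carrR",(381,200),.037),("stop",(165,200),.036),("bedT",(350,143),.018),("bedB",(350,247),.018),("levertip",(341,305),.092)):
    p=f(uv,z);print(n,p.round(4),"tool",(R_.T@(p-s["tcp_pos"])).round(4))
E
```

```text
mid [ 0.5665 -0.253   0.062 ] tool [-0.0004  0.0187  0.1693]
top [ 0.5672 -0.2522  0.086 ] tool [0.0005 0.0182 0.1453]
carrL [ 0.561  -0.2188  0.037 ] tool [ 0.0037 -0.0156  0.1943]
carrR [ 0.5801 -0.2858  0.037 ] tool [0.0038 0.054  0.1943]
stop [ 0.5282 -0.1047  0.036 ] tool [ 0.0034 -0.1344  0.1953]
bedT [ 0.6177 -0.2473  0.018 ] tool [0.0504 0.0272 0.2133]
bedB [ 0.525  -0.2763  0.018 ] tool [-0.0466  0.0297  0.2134]
levertip [ 0.5001 -0.2708  0.092 ] tool [-0.0691  0.0176  0.1394]
```

Request:
{"fn": "jog_arm", "kwargs": {"increments": [[[0,0.037,0,0,0,0,0],[0,0.037,0,0,0,0,0],[0.004,0,0.08,0,0,0,0],[0,0,0.08,0,0,0,0],[0,0,0.08,0,0,0,0],[0,0,0.08,0,0,0,0],[0,0,0.08,0,0,0,0],[0,0,0.08,0,0,0,0],[0,0,0.08,0,0,0,0],[0,0,0.08,0,0,0,0],[0,0,0.08,0,0,0,0],[0,0,0,0,0,0,0],[0,0,0,0,0,0,255],[0,0,0,0,0,0,255],[0,0,0,0,0,0,255],[0,0,0,0,0,0,255],[0,0,0,0,0,0,255],[0,0,0,0,0,0,255],[0,0,0,0,0,0,255],[0,0,0,0,0,0,255]]], "force": 30}}

```text
clock: 4.6
tcp_pos: [0.569, -0.2519, 0.0522]
orientation: [0.0, 0.99, 0.139, 0.001]
wrist_force: [-1.7, 0.9, 5.0]
finger_gap: 0.0151
grip_force: 29.4
```

Request:
{"fn": "jog_arm", "kwargs": {"increments": [[[0,-0.038,0,0,0,0,255],[0,-0.038,0,0,0,0,255],[0,-0.038,0,0,0,0,255],[0,-0.038,0,0,0,0,255],[0,-0.038,0,0,0,0,255],[0,-0.038,0,0,0,0,255],[0,-0.038,0,0,0,0,255],[0,-0.038,0,0,0,0,255],[0,-0.038,0,0,0,0,255],[0,-0.038,0,0,0,0,255],[0,-0.038,0,0,0,0,255],[0,-0.038,0,0,0,0,255],[0,0,0,0,0,0,255],[0,0,0,0,0,0,255]]]}}

```text
clock: 6.0
tcp_pos: [0.5377, -0.1405, 0.0521]
orientation: [-0.001, 0.99, 0.139, 0.001]
wrist_force: [-0.3, 3.2, 8.0]
finger_gap: 0.0151
grip_force: 30.4
```

Request:
{"fn": "jog_arm", "kwargs": {"increments": [[[0,-0.012,0,0,0,0,255],[0,-0.012,0,0,0,0,255],[0,0,0,0,0,0,255],[0,0,0,0,0,0,255]]]}}

```text
clock: 6.4
tcp_pos: [0.5363, -0.1359, 0.0521]
orientation: [0.0, 0.99, 0.139, 0.001]
wrist_force: [1.6, -0.9, 7.6]
finger_gap: 0.0151
grip_force: 30.2
```

Request:
{"fn": "jog_arm", "kwargs": {"increments": [[[0,-0.01,0,0,0,0,255],[0,-0.01,0,0,0,0,255],[0,0,0,0,0,0,255],[0,0,0,0,0,0,255]]]}}

```text
clock: 6.8
tcp_pos: [0.5351, -0.1312, 0.0522]
orientation: [0.0, 0.99, 0.139, 0.001]
wrist_force: [0.6, -0.6, 6.4]
finger_gap: 0.0153
grip_force: 30.2
```

Request:
{"fn": "jog_arm", "kwargs": {"increments": [[[0,-0.01,0,0,0,0,255],[0,-0.01,0,0,0,0,255],[0,0,0,0,0,0,255]]]}}

```text
clock: 7.1
tcp_pos: [0.535, -0.1308, 0.0522]
orientation: [0.005, 0.99, 0.138, 0.001]
wrist_force: [2.5, -16.0, -1.2]
finger_gap: 0.0151
grip_force: 30.3
```

```bash
python3 - <<'E'
from h import *
s,c,f=look("w3");print(s["wrist_force"])
E
```

```text
[  2.48490675 -16.04795884  -1.1731069 ]
```

View pics/w3.png

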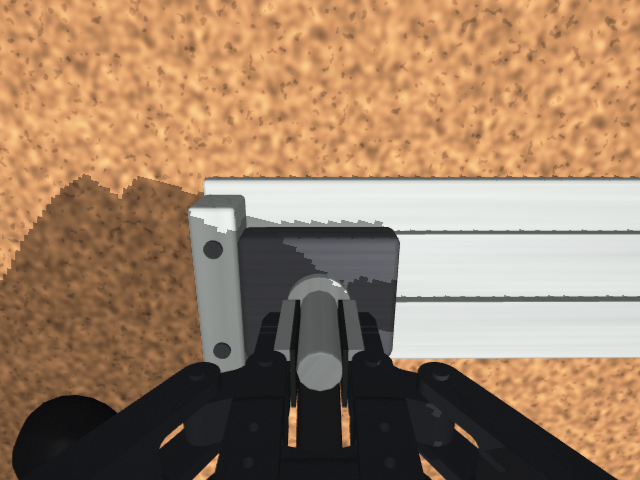

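Force has risen to 16 N and the carriage sits flush against the stop (column 242). I'll ease off, release and rise.

Request:
{"fn": "jog_arm", "kwargs": {"increments": [[[0,0.012,0,0,0,0,255],[0,0,0,0,0,0,255],[0,0,0,0,0,0,100],[0,0,0,0,0,0,100],[0,0,0,0,0,0,100],[0,0,0,0,0,0,100],[0,0,-0.08,0,0,0,100],[0,0,-0.08,0,0,0,100],[0,0,-0.08,0,0,0,100],[0,0,-0.08,0,0,0,255],[0,0,-0.08,0,0,0,255],[0,0,0,0,0,0,255],[0,0,0,0,0,0,255],[0,0,0,0,0,0,255],[0,0,0,0,0,0,255]]]}}

```text
clock: 8.65
tcp_pos: [0.5329, -0.1293, 0.15]
orientation: [-0.001, 0.99, 0.139, -0.001]
wrist_force: [-0.2, -0.4, 0.6]
finger_gap: -0.0001
grip_force: 0.0
```

```bash
python3 - <<'E'
from h import *
from workcell import spotter
s,c,f=look("w4");print(s["tcp_pos"],s["orientation"],s["wrist_force"],s["finger_gap"]);R_=rot(s["orientation"])
for r in spotter.landmark_of("stud_mid","wrist"):
    p=f(r["uv"],.062);print(r,p,"tool shift",R_.T@(p-s["tcp_pos"]))
E
```

```text
[ 0.53290186 -0.12927961  0.14998814] [-5.40720726e-04  9.90326855e-01  1.38749527e-01 -9.98171636e-04] [-0.17693152 -0.40449076  0.57643775] -5.2784042526671923e-05
{'uv': [322.1, 242.6], 'conf': 0.86} [ 0.53478224 -0.13062724  0.062     ] tool shift [0.00159838 0.0019311  0.08798284]
```

View pics/w4.png

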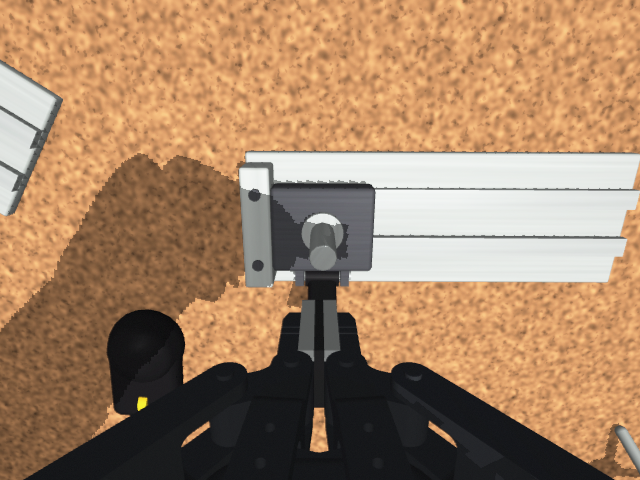

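Request:
{"fn": "jog_arm", "kwargs": {"increments": [[[-0.055,0.008,0,0,0,0,255],[-0.055,0,0,0,0,0,255],[0,0,0,0,0,0,255],[0,0,0.05,0,0,0,255],[0,0,0.05,0,0,0,255],[0,0,0.05,0,0,0,255],[0,0,0.05,0,0,0,255],[0,0,0.05,0,0,0,255],[0,0,0.05,0,0,0,255],[0,0,0,0,0,0,255],[0,0,0,0,0,0,255]]]}}

```text
clock: 9.85
tcp_pos: [0.5076, -0.139, 0.0759]
orientation: [-0.0, 0.99, 0.139, -0.0]
wrist_force: [1.8, 0.1, -0.5]
finger_gap: -0.0002
grip_force: 0.0
```

```bash
python3 - <<'E'
from h import *
s,c,f=look("w5");print(s["tcp_pos"],s["wrist_force"])
R_=rot(s["orientation"]);print(R_.T@(np.array([.5348,-.1306,.062])-s["tcp_pos"]))
E
```

```text
[ 0.5076005  -0.13899485  0.07586728] [ 1.7840832   0.05794511 -0.48104999]
[ 0.02846927 -0.00058938  0.01384706]
```

View pics/w5.png

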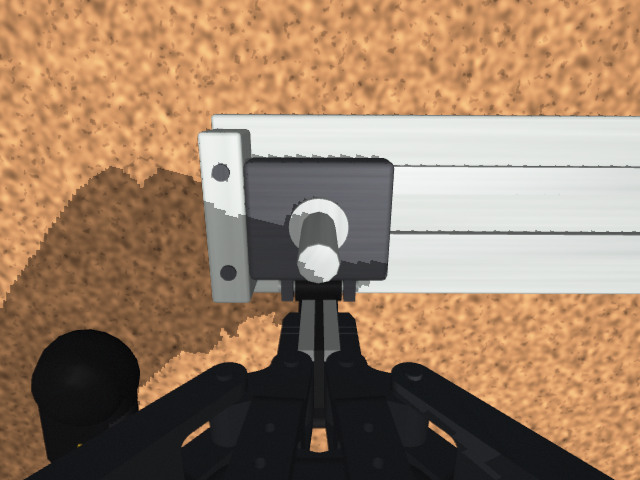

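Request:
{"fn": "jog_arm", "kwargs": {"increments": [[[-0.016,0,0.002,0,0,0,255],[-0.016,0,0.002,0,0,0,255],[-0.022,0,0.008,0,0,0,255],[-0.023,0,0.01,0,0,0,255],[-0.02,0,0.014,0,0,0,255],[-0.02,0,0.014,0,0,0,255],[0,0,0,0,0,0,255]]]}}

```text
clock: 10.6
tcp_pos: [0.4786, -0.1471, 0.0632]
orientation: [-0.0, 0.99, 0.138, -0.001]
wrist_force: [0.2, 0.3, 0.1]
finger_gap: -0.0001
grip_force: 0.0
```

Request:
{"fn": "jog_arm", "kwargs": {"increments": [[[-0.016,0,0.018,0,0,0,255],[-0.016,0,0.018,0,0,0,255],[-0.011,0,0.021,0,0,0,255],[-0.01,0,0.022,0,0,0,255],[-0.005,0,0.023,0,0,0,255],[-0.005,0,0.024,0,0,0,255],[0,0,0.01,0,0,0,255],[0,0,0,0,0,0,255],[0,0,0,0,0,0,255]]]}}

```text
clock: 11.5
tcp_pos: [0.4643, -0.1522, 0.0314]
orientation: [0.001, 0.99, 0.139, -0.0]
wrist_force: [-7.4, -1.4, 24.3]
finger_gap: 0.0
grip_force: 12.1
```

Request:
{"fn": "jog_arm", "kwargs": {"increments": [[[0,0,-0.04,0,0,0,255],[0,0,-0.08,0,0,0,255],[0,0,-0.08,0,0,0,255],[0,0,-0.08,0,0,0,255],[-0.08,0,-0.08,0,0,0,255],[-0.08,0,-0.08,0,0,0,255],[-0.08,0,-0.08,0,0,0,255],[0,0,0,0,0,0,255],[0,0,0,0,0,0,255]]]}}

```text
clock: 12.4
tcp_pos: [0.407, -0.1681, 0.1597]
orientation: [0.0, 0.99, 0.138, 0.0]
wrist_force: [-0.1, 0.3, -0.5]
finger_gap: -0.0001
grip_force: 0.0
```

```bash
python3 - <<'E'
from h import *
from workcell import cams,spotter
s,c,f=look("w6");print(s["tcp_pos"],s["wrist_force"])
t=cams.read_camera("scene");print(spotter.landmark_of("plate_lever_tip","scene"))
cv2.imwrite("pics/s6.png",cv2.resize(np.hstack([c["pixels"],t["pixels"]])[:,:,::-1],(800,300)))
E
```

```text
[ 0.40701707 -0.16810079  0.15966604] [-0.10724967  0.28585767 -0.45789277]
[{'uv': [421.3, 245.2], 'conf': 0.86}]
```

View pics/s6.png

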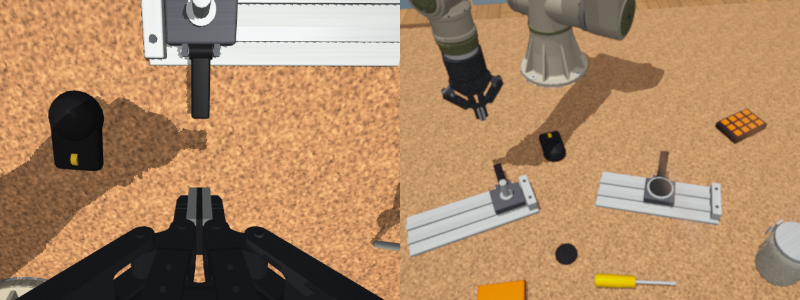

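The carriage is against the stop and the lever points outwards, flat (tip at about (320,189) full scale). The plate slide hasn't changed. I'll check the tip position, then hand in.

```bash
python3 - <<'E'
from h import *
from workcell import ticket
s,c,f=look("w7")
p=f((320,189),.03);d=p[:2]-np.array([.5348,-.1306])
x=d@[np.cos(YA),np.sin(YA)];print(x)
if abs(x+.106)<.008: print(ticket.hand_in())
E
```

```text
-0.10649691437345979
the job is handed in; nothing more can be done
None
```

The stud carriage is home against its end stop with its cam lever down flat: the tip measured 106 mm out from the stud, as expected. The other slide looked unchanged in the last picture, and the job is handed in, though no verdict came back.

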